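# Load the module tester and hold the module in through the guard slot

### The arm

A 6-joint arm with a two-finger parallel gripper is mounted at the origin on the work surface. World frame = base frame: x ahead of the robot, y to its left, z up, the work surface at z = 0. Lengths are in m, angles in rad, forces in N, time in s.
With the tool pointing down it reaches from about 0.35 to 0.975 m from the base axis. Payload 4.9 kg.
Tool frame: the origin (TCP) lies at the very end of the fingers, on their centre line; the grasp point (between the pads) lies 19 mm behind it; z points along the fingers, y is the line along which they close (so a half turn about z gives the same grasp; the last joint's range is limited). The gripper opens to 85 mm and grips with 20 to 120 N. Pads are 22 mm wide; open, the fingers measure 114 mm over their backs; the gripper's body (76 mm by 85 mm) begins 54 mm behind the grasp point. The pads swing forward as they close: fully open they stand 13 mm farther back than shut.
Start: joints at [1.008, 0.053, 1.613, -0, 1.476, -0.119], TCP at [0.268, 0.564, 0.231] pointing down, gripper open.
Joint ranges: [-3.01, 3.01], [-1.01, 2.22], [0.06, 2.58], [-1.02, 4.17], [0.09, 2.62], [-3.14, 3.14]. Speed limits (rad/s): [2.57, 2.57, 3.14, 3.14, 3.14, 3.14].

### API

Orientations are given as a unit quaternion [w, x, y, z].
In Python, from plant import state, optics, ticket, nets gives the robot as it stands. The module is installed in compiled form; this text tells all that it offers.
- The arm moves only by the shell command python3 -m inch 'ROWS' [OPENING]. ROWS is JSON, a list of rows, each an object of numbers: "dx", "dy", "dz": the shift along the tool's x, y, z as a fraction of full scale; "rx", "ry", "rz": the turn, a rotation vector about the tool's x, y, z as a fraction of full scale. In form: [{"dx": .., "dy": .., "dz": .., "rx": .., "ry": .., "rz": ..}, ...]. A call has 1 to 5 rows; each row is the pose to reach, as a shift and turn from the pose commanded when the call began, along the tool's axes at that moment; what a row does not reach only later rows make up. Full scale, the value 1, is 0.8 m for a shift and 1.5 rad for a turn. A row lasts 1/10 s, in which the tool goes at most 50 mm and 8.59 degrees, less where a joint would pass 70% of its speed; a pose out of reach is approached as far as the arm can. A call with a number of a shift or a turn outside -1 to 1 is refused whole. A call with a gripper value outside its range is refused whole. OPENING is the opening, from -1 (shut) to 1 (fully open), set as the call begins (- or left out, the last holds). The fingers move at their own pace and stop on an object; the grip force is fixed at half the most. Time passes only in rows, so rows that repeat a pose let the fingers close. It gives the time, the measured TCP pose, the force, the opening and the grip force at its end, in the units of the state.
- state(): the state, without advancing time (a new reading comes with each control period).
- optics.grab_frame(name): name is "side" or "top" or "wrist"; returns the picture (384x512x3 uint8, red, green, blue); there is no depth.
- optics.camera_info(name): a dict with "fx", "fy", "cx", "cy" (pixels), "R" (3x3) and "t" (3): a world point X has camera coordinates R X + t. Camera axes: x right, y down, z forward; pixel columns grow to the right and rows downward; lengths in m; the calibration is good to about 2 mm. A picture is of the moment at which its call begins: read the wrist's pose just before it. camera_info takes no time and is no camera call; for the wrist camera it gives the pose at the moment of the call.
- ticket.job_done(): hands the job in; it is judged then, once.
Trained networks look in the newest picture that a camera, given by its name, has taken for a name from the list of things; names that differ only in an ending like _2 or _b are one class to them, and where a whole thing is asked for, a point or a joint stands for the part that bears it (a point fixed in the world has none). Each returns a list of dicts, best first, with "confidence" (0 to 1); they miss things now and then, are a little off and sometimes report something else, mostly with a low value. They report only what shows in the picture. A call takes as long as a camera call. They do not tell look-alikes from the thing itself.
- nets.boxes_of(camera, name): "bbox" ([centre column, centre row, width, height] in pixels, round what is visible of it).
- nets.outline_of(camera, name): "pixels" (384x512 bool, what is visible of it) and "bbox" ([centre column, centre row, width, height] in pixels, round what is visible of it).
The state is a dict: "time": time; "joint_pos": joint angles; "joint_vel": joint speeds; "joint_efforts": joint torques, N m; "tool_pos": TCP position; "tool_rot": TCP orientation; "contact_force": force on the tool from outside, world axes, zero at the start; "ft_torque": the same for the moment, N m; "gripper_width": opening from 0.0 (shut) to 1.0 (fully open); "grasp_force": force on a finger pad.
Only numpy, scipy, OpenCV 4.12 (cv2) and the standard library are available. Lean on these libraries where they do the work, as an engineer would, in place of code of your own. Each camera call takes 0.05 s, during which the arm holds its last target. There are 200 camera calls.

### The job

Get the bench tester ready for this type of module: set the orange type plate flat down into the shallow cavity of the tester that matches its outline and let go of it. Then take the black input module out of its backplane, pass it foot first through the slot in the yellow guard, push it down against the sprung contact until its grey collar sits on the guard, and finish still holding it pressed down there (the spring lifts it out if you let go). Leave the power supply, the red module and the screwdriver where they are.

Things in the scene. Friction and masses are not known exactly. Their poses are not given: they have to be found in the camera images.
- plate_centre (a point): Centre of the loose orange type plate, half-way up (20 mm above its underside). The plate is 60 mm (its x) by 46 mm (its y) by 8 mm thick with 2 mm chamfers below; a bare-metal grip bar 36 mm (x) by 14 mm (y) rises from the middle of it, from 8 mm to 40 mm above the underside. Mass about 0.1 kg. It lies flat on the bench, bar up; z is up. Either way round (half a turn) fits.
- cavity (a point): Middle of the floor of the rectangular cavity in the white half of the tester, open upwards: 62 mm (x) by 48 mm (y), 6 mm deep, so its rim, the tester's deck, is 6 mm above this point and 60 mm above the bench. Axes are the tester's: x along the long side of the cavity, z up. The tester is fixed, 130 mm (x) by 250 mm (y).
- module_centre (a point): Centre of the loose black input module, 40 mm above its underside and below its top. Foot 56 (x) by 20 (y) mm, 30 mm tall, chamfered 3 mm below; then a grey collar 66 by 30 mm, 6 mm thick (30 to 36 mm up); then a grip part 56 by 20 mm, 36 to 80 mm up, green strip on top. About 0.15 kg. Starts upright in the backplane's pocket; z is up. Half a turn fits too.
- pocket (a point): Middle of the floor, 4 mm above the bench, of the pocket in the fixed aluminium backplane (110 by 90 mm, 16 mm tall) in which the module starts, upright, 12 mm deep, with 5 mm total play. x along the pocket's long side, z up. Nothing tall stands within 60 mm of the module.
- slot (a point): Middle of the slot's mouth, in the top face of the yellow guard, 60 mm above the bench. The slot is 58 mm (x) by 22 mm (y), straight, through the 10 mm thick guard (2 mm larger each way than the module's foot in total), open below. Axes are the tester's: x along the slot, z up. Its centre is 130 mm from that of the cavity, along y.
- contact (a joint): Sprung brass contact block under the slot, its top 20 mm below the guard's top face; the value is how far it is pressed down (m), 0 at rest, 0.010 when the module's collar sits on the guard. The spring pushes up with about 2.5 N at first and 7.5 N at 0.010.
- supply: Bystander: white power supply 45 by 75 by 90 mm standing on the bench, loose; origin at the centre of its underside.
- redmod: Bystander: red module 85 by 34 by 80 mm standing on the bench, loose; origin at the centre of its underside.
- driver: Bystander: screwdriver lying on the bench beyond the tester as seen from the robot, loose, under 30 mm tall, its shaft along its own x.
Not all that is in view belongs to the job. Of the things that look like the part that bears plate_centre, the middle-sized one is meant.

How it is judged:
On the way, in this order (a step that is already met when the one before it is completed fails the run):
1. the type plate lies seated in the cavity, let go (horizontal distance between plate_centre and cavity below 0.004 m and z of plate_centre in the frame of cavity between 0.017 and 0.0225 m and angle between the x axis of plate_centre and the x axis of cavity, either way round below 0.08 rad and angle between the z axis of plate_centre and the z axis of cavity, either way round below 0.06 rad and contact force between the fingers and plate below 0.3 N), for 0.2 s.
2. the module is through the slot and pressed down on the contact, collar on the guard, held (value of joint contact above 0.007 m and z of module_centre in the frame of slot between 0.006 and 0.013 m and horizontal distance between module_centre and slot below 0.005 m and angle between module_centre's own z axis and vertical below 0.12 rad and angle between the x axis of module_centre and the x axis of slot, either way round below 0.12 rad and contact force between module and contact above 3 N and contact force between the fingers and module above 2 N), for 0.2 s.
At the end, for the whole second after the job is handed in: Plate flat in the cavity, centred within 4 mm, let go; module upright in the slot, collar within 3 mm of the guard, contact pressed over 7 mm with over 3 N, fingers still on the module with over 2 N; bystanders within 30 mm of their starts (all of step 1 and all of step 2 and distance of each of supply, redmod, driver from where it was at the start of the episode below 0.03 m); the arm keeps its last pose, push and grip.
It fails at once if the power supply, the red module or the screwdriver is shifted or knocked over (more than 30 mm) (distance of any of supply, redmod, driver from where it was at the start of the episode above 0.03 m).
It also fails if it takes over 72 s, if anything falls off the work surface, if the arm or the gripper's body presses on something with over 40 N, if the wrist force passes 120 N, or if a joint passes its speed limit or range.

## Working session

There is one attempt and no reset: what is moved stays moved. The work goes in short steps, Python scripts to look and compute and a shell command to move; the robot and the scene stay as the last step left them, time stands still between calls to the robot, and variables do not carry over. Pictures are saved under pics/ and viewed, at most 10 in all, crops included, and the job is handed in when it is done.

```bash
mkdir -p pics
python3 - <<'E'
from plant import state,optics,nets
import cv2,numpy as np
s=state();print(s['time'],s['tool_pos'],s['tool_rot'],s['gripper_width'])
for c in("top","side"):
    im=optics.grab_frame(c);cv2.imwrite(f"pics/{c}0.png",im[:,:,::-1])
    i=optics.camera_info(c);print(c,i['fx'],i['cx'],i['cy'],np.round(-i['R'].T@i['t'],3).tolist())
    for n in("plate_centre","module_centre","cavity","slot","contact","supply","redmod","driver"):
        try:print(n,[(np.round(d['bbox']).tolist(),round(d['confidence'],2)) for d in nets.boxes_of(c,n)])
        except Exception as e:print(n,e)
E
```

```text
0.0 [0.26802812 0.5639118  0.23006329] [-3.30089540e-04  2.20083149e-01  9.75480575e-01 -9.73315992e-04] 1.0035176567074398
top 350.95590798235554 252.90254784128157 193.6218919853443 [0.396, -0.014, 0.864]
plate_centre [([136.0, 219.0, 29.0, 25.0], 0.73), ([139.0, 276.0, 33.0, 41.0], 0.69), ([174.0, 209.0, 18.0, 19.0], 0.5), ([233.0, 184.0, 9.0, 24.0], 0.35), ([259.0, 190.0, 112.0, 78.0], 0.18)]
module_centre [([401.0, 231.0, 22.0, 30.0], 0.82)]
cavity [([258.0, 188.0, 114.0, 76.0], 0.72)]
slot [([259.0, 188.0, 116.0, 73.0], 0.88)]
contact [([233.0, 184.0, 12.0, 26.0], 0.67)]
supply [([141.0, 143.0, 43.0, 31.0], 0.75), ([403.0, 230.0, 20.0, 31.0], 0.19)]
redmod [([376.0, 145.0, 26.0, 41.0], 0.93)]
driver [([250.0, 116.0, 18.0, 51.0], 0.78), ([141.0, 143.0, 42.0, 32.0], 0.58)]
side 376.40049614062616 257.2129394123649 188.9387165822545 [0.382, 0.654, 0.718]
plate_centre [([252.0, 278.0, 24.0, 23.0], 0.79), ([319.0, 330.0, 41.0, 39.0], 0.67), ([248.0, 322.0, 36.0, 33.0], 0.62), ([184.0, 195.0, 64.0, 11.0], 0.47)]
module_centre [([312.0, 132.0, 21.0, 26.0], 0.73)]
cavity [([249.0, 203.0, 87.0, 91.0], 0.67), ([163.0, 284.0, 38.0, 54.0], 0.41)]
slot [([249.0, 206.0, 88.0, 98.0], 0.75)]
contact []
supply [([162.0, 283.0, 36.0, 54.0], 0.88), ([249.0, 206.0, 82.0, 94.0], 0.41)]
redmod [([242.0, 133.0, 30.0, 25.0], 0.7)]
driver [([186.0, 198.0, 64.0, 11.0], 0.85)]
```

View pics/top0.png

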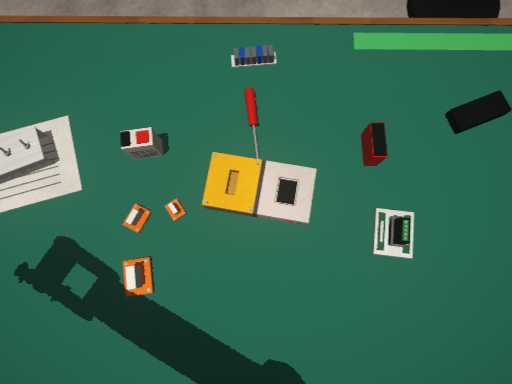

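View pics/side0.png

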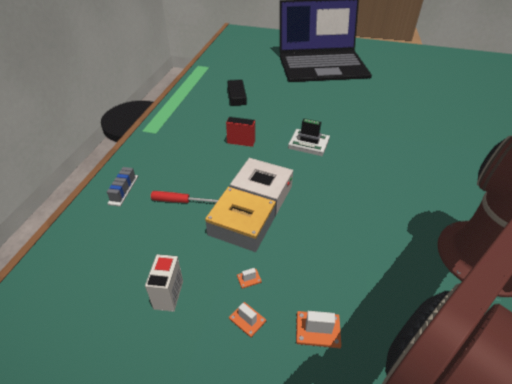

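The middle-sized plate candidates in the top view are (136,219) mid, (139,276) large and (174,209) small. By size I choose (136,219). I'll check it in a crop and measure.

```bash
cat > h.py <<'E'
from plant import state,optics,nets
import cv2,numpy as np
from scipy.spatial.transform import Rotation as Ro
def ray(i,uv,z):
    uv=np.atleast_2d(uv).astype(float)
    d=np.c_[(uv[:,0]-i['cx'])/i['fx'],(uv[:,1]-i['cy'])/i['fy'],np.ones(len(uv))]@i['R']
    c=-i['R'].T@i['t']; return c+d*((z-c[2])/d[:,2])[:,None]
def rect(i,mask,z):
    "min-area rectangle, in world mm on plane z: centre, sizes (long first), angle of long side"
    v,u=np.nonzero(mask); p=ray(i,np.c_[u,v],z)[:,:2]
    (c,(w,h),a)=cv2.minAreaRect((p*1000).astype(np.float32))
    if w<h:w,h,a=h,w,a+90
    return np.round(c,1).tolist(),round(w,1),round(h,1),round(((a+90)%180)-90,1)
def rows(tgt,yaw):
    "tool-down target: tool y (closing) axis at world angle yaw (deg); fractions from current pose"
    s=state();q=s['tool_rot'];R=Ro.from_quat([q[1],q[2],q[3],q[0]])
    best=None
    for k in(0,180):
        y=np.radians(yaw+k);Y=np.array([np.cos(y),np.sin(y),0]);Z=np.array([0,0,-1.]);X=np.cross(Y,Z)
        r=(R.inv()*Ro.from_matrix(np.c_[X,Y,Z])).as_rotvec()
        if best is None or np.linalg.norm(r)<np.linalg.norm(best):best=r
    d=R.inv().apply(np.array(tgt)-s['tool_pos'])
    print('t',round(s['time'],2),'d',np.round(d/.8,4).tolist(),'r',np.round(best/1.5,4).tolist(),'dist',round(np.linalg.norm(d),3),'deg',round(np.degrees(np.linalg.norm(best)),1))
E
python3 - <<'E'
from h import *
im=cv2.imread("pics/top0.png");i=optics.camera_info("top")
cv2.imwrite("pics/crop.png",cv2.resize(im[120:310,100:330],None,fx=3,fy=3,interpolation=2)[:600,:800])
optics.grab_frame("top")
for n,z in(("plate_centre",.008),("module_centre",.08),("redmod",.08),("supply",.09),("driver",.02)):
    for d in nets.outline_of("top",n)[:3]:print(n,np.round(d['bbox'][:2]),round(d['confidence'],2),rect(i,d['pixels'],z))
print('slot',ray(i,[233,182],.06),'cav',ray(i,[287,191],.06))
hsv=cv2.cvtColor(im,cv2.COLOR_BGR2HSV)
m=np.zeros(im.shape[:2],bool);m[175:207,272:303]=(hsv[175:207,272:303,2]<70);print('cav',rect(i,m,.06))
w=optics.camera_info("wrist");s=state();q=s['tool_rot'];R=Ro.from_quat([q[1],q[2],q[3],q[0]]).as_matrix()
print(w['fx'],R.T@(-w['R'].T@w['t']-s['tool_pos']),(w['R']@R).round(2))
E
```

```text
plate_centre [138. 218.] 0.73 ([493.8, 298.3], 60.8, 50.2, -24.4)
plate_centre [136. 277.] 0.58 ([353.6, 285.2], 86.0, 72.2, 9.4)
plate_centre [174. 211.] 0.52 ([516.2, 204.0], 46.8, 35.3, 36.0)
module_centre [402. 231.] 0.58 ([469.1, -315.7], 67.8, 48.0, -3.3)
redmod [376. 146.] 0.96 ([669.6, -266.2], 106.2, 59.5, 2.8)
supply [141. 144.] 0.66 ([658.0, 273.8], 94.9, 72.3, -83.1)
driver [252. 120.] 0.66 ([750.4, 18.5], 175.4, 27.5, 8.0)
slot [[0.5765692  0.05694016 0.06      ]] cav [[ 0.55755931 -0.06987251  0.06      ]]
cav ([556.9, -68.7], 53.4, 38.9, -7.9)
293.97642264356 [ 0.06525047  0.00116251 -0.14278649] [[ 0.    1.   -0.  ]
 [-0.96 -0.   -0.26]
 [-0.26  0.    0.96]]
```

View pics/crop.png

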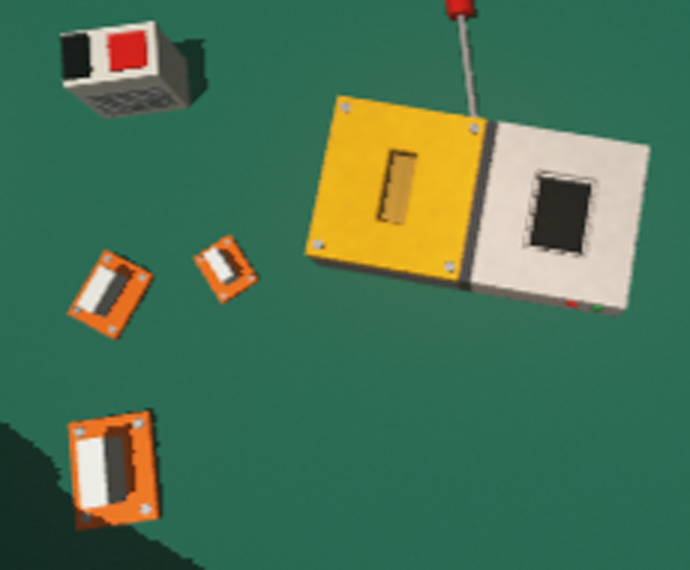

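The crop shows the mid-sized plate at top pixel (136,218) with its long side and bar about -33° in world. The slot is at (233,182) and the cavity at (287,191).

Run:
```python
from h import *
rows([.494,.298,.17],57)
```

```text
t 1.2 d [-0.3978, -0.1797, 0.0766] r [0.0, -0.0, 0.0881] dist 0.355 deg 7.6
```

```bash
python3 -m inch '[{"dx":-0.398,"dy":-0.18,"dz":0.077,"rz":0.088},{"dx":-0.398,"dy":-0.18,"dz":0.077,"rz":0.088},{"dx":-0.398,"dy":-0.18,"dz":0.077,"rz":0.088},{"dx":-0.398,"dy":-0.18,"dz":0.077,"rz":0.088},{"dx":-0.398,"dy":-0.18,"dz":0.077,"rz":0.088}]' 1
python3 -c "
from h import *
rows([.494,.298,.17],57)"
```

```text
t 1.2 d [-0.3978, -0.1797, 0.0766] r [0.0, -0.0, 0.0881] dist 0.355 deg 7.6validation failed for argument at $[0]...
```

```bash
python3 -m inch '[{"dx":-0.398,"dy":-0.18,"dz":0.077,"rx":0,"ry":0,"rz":0.088},{"dx":-0.398,"dy":-0.18,"dz":0.077,"rx":0,"ry":0,"rz":0.088},{"dx":-0.398,"dy":-0.18,"dz":0.077,"rx":0,"ry":0,"rz":0.088},{"dx":-0.398,"dy":-0.18,"dz":0.077,"rx":0,"ry":0,"rz":0.088},{"dx":-0.398,"dy":-0.18,"dz":0.077,"rx":0,"ry":0,"rz":0.088}]' 1
python3 -c "
from h import *
rows([.494,.298,.17],57)"
```

```text
time: 1.7
tool_pos: [0.4284, 0.375, 0.1879]
tool_rot: [0.0, 0.284, 0.959, 0.0]
contact_force: [1.1, 1.0, 0.1]
gripper_width: 0.997
grasp_force: 0.0
t 1.7 d [-0.1212, -0.0361, 0.0223] r [0.0005, 0.0002, 0.0004] dist 0.103 deg 0.1
```

```bash
python3 -m inch '[{"dx":-0.121,"dy":-0.036,"dz":0.022,"rx":0,"ry":0,"rz":0},{"dx":-0.121,"dy":-0.036,"dz":0.022,"rx":0,"ry":0,"rz":0},{"dx":-0.121,"dy":-0.036,"dz":0.022,"rx":0,"ry":0,"rz":0},{"dx":-0.121,"dy":-0.036,"dz":0.022,"rx":0,"ry":0,"rz":0}]'
cat >> h.py <<'E'
def look(name,hsvlo=None,hsvhi=None):
    i=optics.camera_info("wrist");im=optics.grab_frame("wrist")[:,:,::-1].copy();cv2.imwrite(f"pics/{name}.png",im)
    return i,im,cv2.cvtColor(im,cv2.COLOR_BGR2HSV)
E
python3 - <<'E'
from h import *
i,im,h=look("w1")
for d in nets.outline_of("wrist","plate_centre")[:3]:print(np.round(d['bbox']),round(d['confidence'],2),rect(i,d['pixels'],.008))
m=cv2.inRange(h,(3,150,90),(20,255,255))
n,l,st,_=cv2.connectedComponentsWithStats(m)
for k in range(1,n):
    if st[k,4]>300:print(st[k],rect(i,l==k,.008))
rows([.494,.298,.17],57)
E
```

```text
time: 2.1
tool_pos: [0.4933, 0.2986, 0.17]
tool_rot: [-0.0, 0.285, 0.958, -0.0]
contact_force: [-1.0, 1.3, 0.1]
gripper_width: 1.001
grasp_force: 0.0
[255. 177.  45.  60.] 0.91 ([495.3, 299.0], 60.5, 46.0, -25.9)
[162.  65. 106. 118.] 0.88 ([353.0, 282.8], 90.8, 65.5, 10.4)
[198. 236.  46.  32.] 0.84 ([518.6, 205.8], 44.6, 40.2, 33.1)
[ 108    5  110  118 3503] ([354.5, 283.0], 85.6, 64.5, 9.6)
[ 233  148   48   59 1435] ([495.6, 299.2], 60.0, 45.4, -26.4)
[177 218  46  40 543] ([518.2, 207.4], 44.7, 35.3, 34.2)
[  57  350   48   34 1108] ([579.4, -32.4], 58.2, 53.6, 66.1)
t 2.2 d [-0.0032, -0.0015, 0.0007] r [0.0003, -0.0002, 0.0005] dist 0.003 deg 0.1
```

View pics/w1.png

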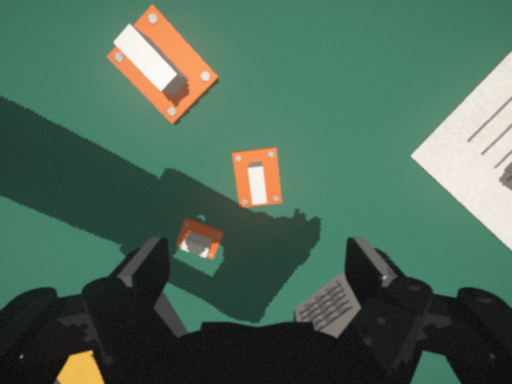

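Plate at (257,177): 60×45 mm, the mid-sized one. I'll descend.

```bash
python3 -c "
from h import *
rows([.4955,.299,.013],63.6)"
```

```text
t 2.2 d [-0.0041, 0.0005, 0.197] r [0.0003, -0.0002, -0.0763] dist 0.158 deg 6.6
```

```bash
python3 -m inch '[{"dx":-0.004,"dy":0.0005,"dz":0.06,"rx":0,"ry":0,"rz":-0.076},{"dx":-0.004,"dy":0.0005,"dz":0.12,"rx":0,"ry":0,"rz":-0.076},{"dx":-0.004,"dy":0.0005,"dz":0.17,"rx":0,"ry":0,"rz":-0.076},{"dx":-0.004,"dy":0.0005,"dz":0.197,"rx":0,"ry":0,"rz":-0.076},{"dx":-0.004,"dy":0.0005,"dz":0.197,"rx":0,"ry":0,"rz":-0.076}]' && python3 -m inch '[{"dx":0,"dy":0,"dz":0,"rx":0,"ry":0,"rz":0},{"dx":0,"dy":0,"dz":0,"rx":0,"ry":0,"rz":0},{"dx":0,"dy":0,"dz":0,"rx":0,"ry":0,"rz":0},{"dx":0,"dy":0,"dz":0,"rx":0,"ry":0,"rz":0},{"dx":0,"dy":0,"dz":0,"rx":0,"ry":0,"rz":0}]' -1 && python3 -m inch '[{"dx":0,"dy":0,"dz":0,"rx":0,"ry":0,"rz":0},{"dx":0,"dy":0,"dz":0,"rx":0,"ry":0,"rz":0},{"dx":0,"dy":0,"dz":0,"rx":0,"ry":0,"rz":0},{"dx":0,"dy":0,"dz":0,"rx":0,"ry":0,"rz":0}]'
```

```text
time: 2.7
tool_pos: [0.4917, 0.2983, 0.0087]
tool_rot: [-0.003, 0.228, 0.974, -0.002]
contact_force: [-0.7, 0.3, -0.1]
gripper_width: 0.998
grasp_force: 0.0
time: 3.2
tool_pos: [0.4965, 0.2985, 0.0139]
tool_rot: [0.001, 0.229, 0.973, 0.0]
contact_force: [-6.2, -2.0, 12.5]
gripper_width: 0.152
grasp_force: 60.7
time: 3.6
tool_pos: [0.4968, 0.2986, 0.0139]
tool_rot: [0.001, 0.229, 0.973, 0.001]
contact_force: [-0.1, 0.2, 6.1]
gripper_width: 0.149
grasp_force: 59.9
```

```bash
python3 -m inch '[{"dx":0,"dy":0,"dz":-0.05,"rx":0,"ry":0,"rz":0},{"dx":0,"dy":0,"dz":-0.11,"rx":0,"ry":0,"rz":0},{"dx":0,"dy":0,"dz":-0.17,"rx":0,"ry":0,"rz":0},{"dx":0,"dy":0,"dz":-0.17,"rx":0,"ry":0,"rz":0}]'; python3 -c "
from h import *
rows([.557,-.069,.15],81.5)"
```

```text
time: 4.0
tool_pos: [0.5002, 0.3001, 0.1573]
tool_rot: [0.006, 0.229, 0.973, 0.004]
contact_force: [1.4, 0.8, -0.4]
gripper_width: 0.151
grasp_force: 59.0
t 4.0 d [-0.2691, -0.3815, 0.0074] r [0.0063, 0.0072, -0.209] dist 0.374 deg 18.0
```

```bash
python3 -m inch '[{"dx":-0.269,"dy":-0.382,"dz":0,"rx":0,"ry":0,"rz":-0.209},{"dx":-0.269,"dy":-0.382,"dz":0,"rx":0,"ry":0,"rz":-0.209},{"dx":-0.269,"dy":-0.382,"dz":0,"rx":0,"ry":0,"rz":-0.209},{"dx":-0.269,"dy":-0.382,"dz":0,"rx":0,"ry":0,"rz":-0.209},{"dx":-0.269,"dy":-0.382,"dz":0,"rx":0,"ry":0,"rz":-0.209}]'; python3 -c "
from h import *
rows([.557,-.069,.15],81.5)"
```

```text
time: 4.5
tool_pos: [0.5318, 0.0567, 0.1476]
tool_rot: [-0.001, 0.074, 0.997, -0.0]
contact_force: [0.3, 1.0, -1.3]
gripper_width: 0.156
grasp_force: 59.0
t 4.5 d [-0.0543, -0.1508, -0.0031] r [-0.0001, -0.0009, 0.0002] dist 0.128 deg 0.1
```

```bash
python3 -m inch '[{"dx":-0.11,"dy":-0.151,"dz":0,"rx":0,"ry":0,"rz":0},{"dx":-0.11,"dy":-0.151,"dz":0,"rx":0,"ry":0,"rz":0},{"dx":-0.11,"dy":-0.151,"dz":0,"rx":0,"ry":0,"rz":0},{"dx":-0.11,"dy":-0.151,"dz":0,"rx":0,"ry":0,"rz":0},{"dx":-0.11,"dy":-0.151,"dz":0,"rx":0,"ry":0,"rz":0}]'
python3 - <<'E'
from h import *
s=state();print(s['tool_pos'])
i,im,h=look("w2")
rows([.557,-.069,.15],81.5)
E
```

```text
time: 5.0
tool_pos: [0.6012, -0.0748, 0.1472]
tool_rot: [-0.001, 0.075, 0.997, 0.0]
contact_force: [0.5, -0.4, -1.3]
gripper_width: 0.153
grasp_force: 59.1
[ 0.60120175 -0.07476873  0.14721823]
t 5.05 d [0.0552, -0.0024, -0.0032] r [0.0005, -0.0017, -0.0004] dist 0.044 deg 0.2
```

View pics/w2.png

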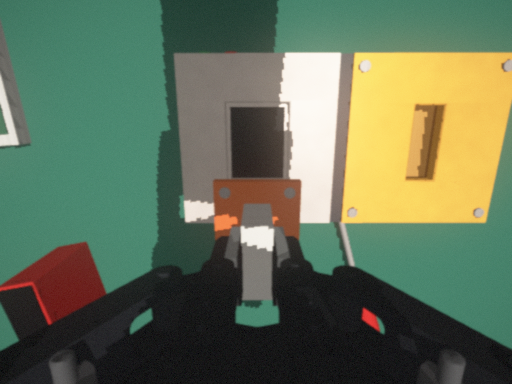

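Run:
```python
from h import *
s=state();i=optics.camera_info("wrist")
f=lambda l,uv,z:print(l,(ray(i,uv,z)[:,:2]*1000).round(1).tolist())
f('deck TL,BL,TR*,BR*',[[176,53],[183,223],[511,54],[494,222]],.06)
f('rim TL TR, floor TL TR',[[225,102],[290,102]],.06)
f('slot',[[416,104],[443,104],[433,180],[406,180]],.06)
f('plate edge',[[213.5,180],[300.5,180]],s['tool_pos'][2]-.006)
p=ray(i,[[213.5,180],[300.5,180]],s['tool_pos'][2]-.006).mean(0)
q=s['tool_rot'];R=Ro.from_quat([q[1],q[2],q[3],q[0]]);print('plate front mid in tool mm',R.inv().apply(p-s['tool_pos'])*1000)
im=cv2.imread("pics/w2.png")
cv2.imwrite("pics/c2.png",cv2.resize(im[40:230,165:512],None,fx=2.3,fy=2.3,interpolation=2))
```

```text
deck TL,BL,TR*,BR* [[487.4, -114.3], [615.7, -137.1], [523.7, 124.2], [653.5, 119.9]]
rim TL TR, floor TL TR [[525.8, -85.4], [533.0, -37.3]]
slot [[548.4, 56.2], [551.4, 76.2], [609.5, 69.2], [606.3, 47.7]]
plate edge [[567.0, -90.4], [573.7, -45.7]]
plate front mid in tool mm [31.02331506  1.00153886  6.07918426]
```

View pics/c2.png

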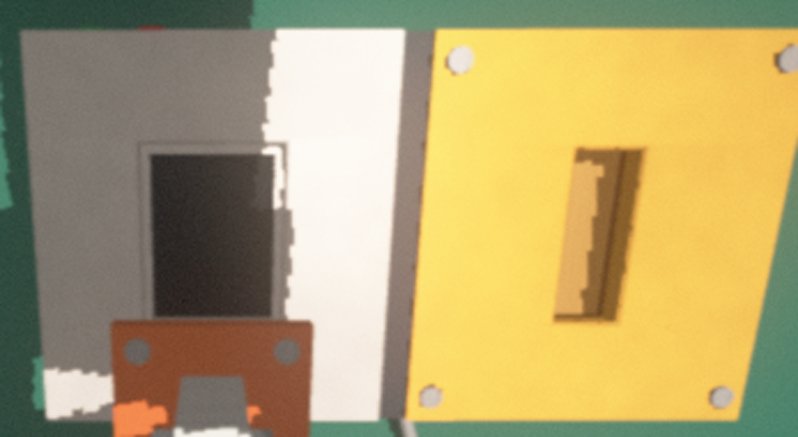

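Crop: the slot mouth is around (425,142) in the wrist image, and the cavity rim's front edge runs at row 102, columns 225–290. The plate edge is parallel, so I'll shift over the cavity and come down to just above the deck.

```bash
python3 -m inch '[{"dx":0.0505,"dy":0.0011,"dz":0,"rx":0,"ry":0,"rz":0},{"dx":0.0505,"dy":0.0011,"dz":0.04,"rx":0,"ry":0,"rz":0},{"dx":0.0505,"dy":0.0011,"dz":0.083,"rx":0,"ry":0,"rz":0},{"dx":0.0505,"dy":0.0011,"dz":0.083,"rx":0,"ry":0,"rz":0},{"dx":0.0505,"dy":0.0011,"dz":0.083,"rx":0,"ry":0,"rz":0}]'
python3 - <<'E'
from h import *
s=state();print(s['tool_pos'],s['contact_force'])
i,im,h=look("w3")
cv2.imwrite("pics/c3.png",cv2.resize(im[100:300,160:420],None,fx=3,fy=3,interpolation=2))
E
```

```text
time: 5.55
tool_pos: [0.561, -0.0657, 0.0819]
tool_rot: [-0.001, 0.073, 0.997, 0.0]
contact_force: [0.6, -0.4, 0.2]
gripper_width: 0.148
grasp_force: 59.0
[ 0.56100751 -0.06573792  0.08187423] [ 0.58326845 -0.3618802   0.21668895]
```

View pics/c3.png

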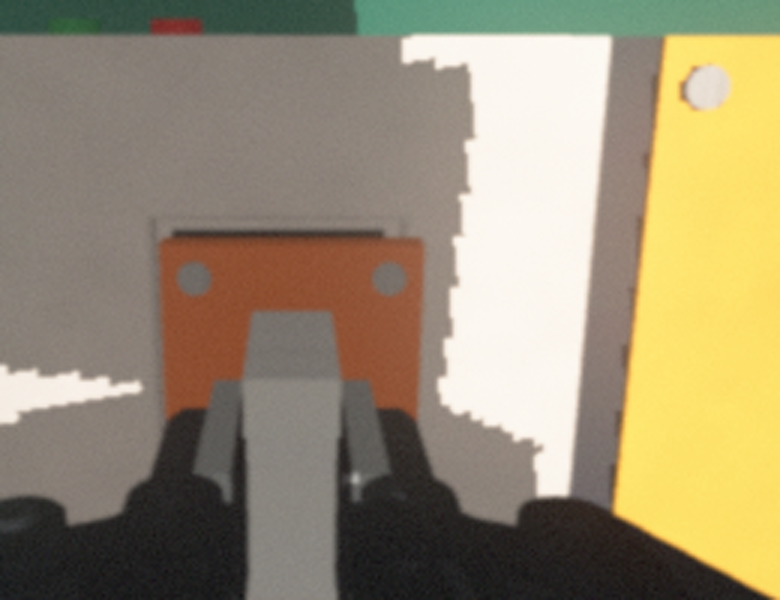

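Run:
```python
from h import *
s=state();i=optics.camera_info("wrist");q=s['tool_rot'];R=Ro.from_quat([q[1],q[2],q[3],q[0]])
o=np.array([160,100])
def f(l,uv,z):
    p=ray(i,np.array(uv)/3+o,z);t=R.inv().apply(p-s['tool_pos'])*1000;print(l,t.round(1).tolist());return t.mean(0)
zt=s['tool_pos'][2]-.006
a=f('plate',[[161,239],[424,239]],zt);b=f('rim',[[153,218],[408,218]],.06)
print('shift needed tool mm',(b-a)[:2]-np.array([1,0]))
```

```text
plate [[31.2, -21.4, 6.0], [31.2, 24.0, 6.0]]
rim [[31.4, -25.4, 23.4], [31.4, 23.5, 23.4]]
shift needed tool mm [-0.83743034 -2.2447765 ]
```

```bash
python3 -m inch '[{"dx":-0.001,"dy":-0.0028,"dz":0,"rx":0,"ry":0,"rz":0},{"dx":-0.001,"dy":-0.0028,"dz":0.008,"rx":0,"ry":0,"rz":0},{"dx":-0.001,"dy":-0.0028,"dz":0.012,"rx":0,"ry":0,"rz":0},{"dx":-0.001,"dy":-0.0028,"dz":0.016,"rx":0,"ry":0,"rz":0},{"dx":-0.001,"dy":-0.0028,"dz":0.018,"rx":0,"ry":0,"rz":0}]'
python3 - <<'E'
from h import *
s=state();print(s['tool_pos'],s['contact_force'])
i,im,h=look("w4")
cv2.imwrite("pics/c4.png",cv2.resize(im[100:300,160:420],None,fx=3,fy=3,interpolation=2))
E
```

```text
time: 6.1
tool_pos: [0.563, -0.0696, 0.0724]
tool_rot: [-0.001, 0.074, 0.997, -0.0]
contact_force: [-16.8, 3.3, 30.0]
gripper_width: 0.149
grasp_force: 63.3
[ 0.56301792 -0.06964143  0.07237765] [-16.82305857   3.34514691  30.04923502]
```

View pics/c4.png

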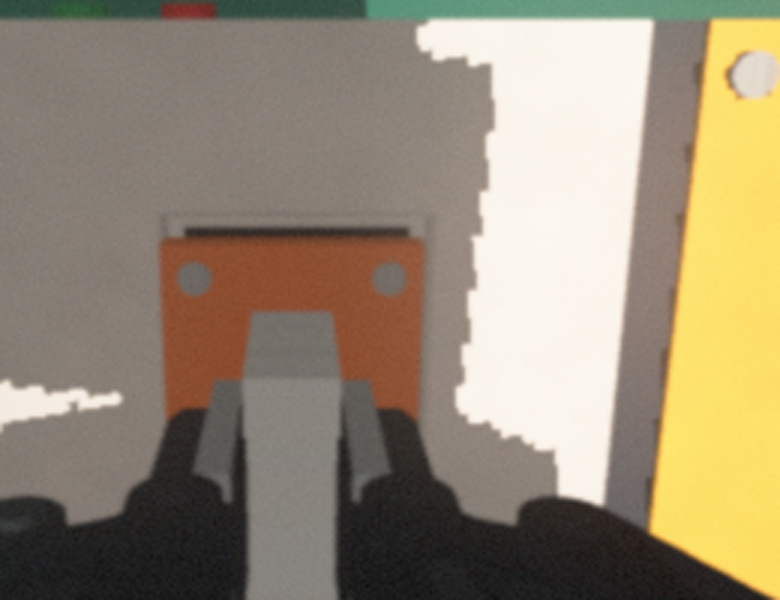

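Run:
```python
from h import *
s=state();i=optics.camera_info("wrist");q=s['tool_rot'];R=Ro.from_quat([q[1],q[2],q[3],q[0]])
o=np.array([160,100])
def f(l,uv,z):
    p=ray(i,np.array(uv)/3+o,z);t=R.inv().apply(p-s['tool_pos'])*1000;print(l,t.round(1).tolist());return t.mean(0)
zt=s['tool_pos'][2]-.006
a=f('plate',[[161,239],[424,239]],zt);b=f('rim',[[162,214],[432,214]],.06)
print('shift needed tool mm',(b-a)[:2]-np.array([1,0]))
```

```text
plate [[31.2, -21.5, 6.0], [31.2, 24.0, 6.0]]
rim [[34.3, -22.1, 12.5], [34.3, 26.3, 12.5]]
shift needed tool mm [2.11617078 0.82467693]
```

```bash
python3 -m inch '[{"dx":0,"dy":0,"dz":-0.008,"rx":0,"ry":0,"rz":0},{"dx":0,"dy":0,"dz":-0.008,"rx":0,"ry":0,"rz":0},{"dx":0,"dy":0,"dz":-0.008,"rx":0,"ry":0,"rz":0},{"dx":0,"dy":0,"dz":-0.008,"rx":0,"ry":0,"rz":0}]'
```

```text
time: 6.55
tool_pos: [0.5619, -0.0693, 0.0734]
tool_rot: [-0.001, 0.074, 0.997, 0.0]
contact_force: [1.1, 0.4, -0.2]
gripper_width: 0.151
grasp_force: 59.2
```

```bash
python3 -m inch '[{"dx":0.0014,"dy":0.0008,"dz":0,"rx":0,"ry":0,"rz":0},{"dx":0.0014,"dy":0.0008,"dz":0,"rx":0,"ry":0,"rz":0},{"dx":0.0014,"dy":0.0008,"dz":0.003,"rx":0,"ry":0,"rz":0},{"dx":0.0014,"dy":0.0008,"dz":0.006,"rx":0,"ry":0,"rz":0},{"dx":0.0014,"dy":0.0008,"dz":0.008,"rx":0,"ry":0,"rz":0}]'
```

```text
time: 7.05
tool_pos: [0.5612, -0.0686, 0.0679]
tool_rot: [-0.0, 0.074, 0.997, 0.0]
contact_force: [-4.0, 1.2, 9.8]
gripper_width: 0.15
grasp_force: 60.3
```

TCP z says it is seated (underside ≈ 0.054). I'll release, rise and check.

```bash
python3 -m inch '[{"dx":0,"dy":0,"dz":0,"rx":0,"ry":0,"rz":0},{"dx":0,"dy":0,"dz":0,"rx":0,"ry":0,"rz":0},{"dx":0,"dy":0,"dz":0,"rx":0,"ry":0,"rz":0},{"dx":0,"dy":0,"dz":0,"rx":0,"ry":0,"rz":0}]' 1; python3 -m inch '[{"dx":0,"dy":0,"dz":-0.05,"rx":0,"ry":0,"rz":0},{"dx":0,"dy":0,"dz":-0.1,"rx":0,"ry":0,"rz":0},{"dx":0,"dy":0,"dz":-0.13,"rx":0,"ry":0,"rz":0},{"dx":0,"dy":0,"dz":-0.13,"rx":0,"ry":0,"rz":0},{"dx":0,"dy":0,"dz":-0.13,"rx":0,"ry":0,"rz":0}]'
python3 - <<'E'
from h import *
i,im,h=look("w5")
cv2.imwrite("pics/c5.png",cv2.resize(im[40:300,130:460],None,fx=2.3,fy=2.3,interpolation=2))
m=cv2.inRange(h,(3,150,60),(16,255,255))
for z in(.062,):
  n,l,st,_=cv2.connectedComponentsWithStats(m)
  for k in range(1,n):
    if st[k,4]>300:print(st[k],rect(i,l==k,z))
rows([.469,-.316,.19],87)
it=optics.camera_info("top");optics.grab_frame("top")
for d in nets.outline_of("top","pocket")[:3]:print('pocket',np.round(d['bbox']),d['confidence'],rect(it,d['pixels'],.016))
E
```

```text
time: 7.45
tool_pos: [0.5614, -0.0686, 0.068]
tool_rot: [0.0, 0.074, 0.997, -0.0]
contact_force: [0.2, 0.0, -0.6]
gripper_width: 0.826
grasp_force: 0.0
time: 7.95
tool_pos: [0.5615, -0.0686, 0.172]
tool_rot: [0.0, 0.074, 0.997, -0.0]
contact_force: [-0.7, -0.7, 0.4]
gripper_width: 1.001
grasp_force: 0.0
[493  74  19  44 415] ([516.0, 142.6], 34.3, 14.3, 4.4)
[232 154  25  64 763] ([558.5, -78.9], 57.7, 20.7, -9.8)
[388 154  30  60 565] ([578.0, 61.8], 55.0, 17.6, -14.3)
t 8.0 d [0.0676, -0.323, -0.0242] r [0.0002, -0.0013, -0.064] dist 0.265 deg 5.5
pocket [390. 232.  46.  50.] 0.97 ([471.1, -324.0], 111.4, 94.9, -5.5)
pocket [258. 182. 108.  64.] 0.49 ([573.5, -2.4], 264.5, 146.6, 81.7)
```

View pics/c5.png

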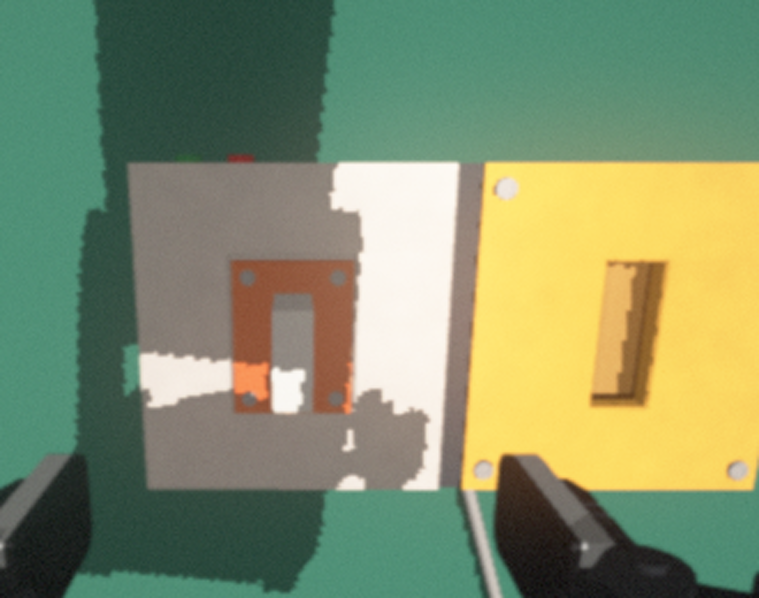

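Plate seated: it fills the cavity evenly, about (257,186) in the full picture. The slot mouth is at (403,185). On to the module.

```bash
python3 -m inch '[{"dx":0.068,"dy":-0.323,"dz":-0.024,"rx":0,"ry":0,"rz":-0.064},{"dx":0.068,"dy":-0.323,"dz":-0.024,"rx":0,"ry":0,"rz":-0.064},{"dx":0.068,"dy":-0.323,"dz":-0.024,"rx":0,"ry":0,"rz":-0.064},{"dx":0.068,"dy":-0.323,"dz":-0.024,"rx":0,"ry":0,"rz":-0.064},{"dx":0.068,"dy":-0.323,"dz":-0.024,"rx":0,"ry":0,"rz":-0.064}]';python3 -m inch '[{"dx":0.0,"dy":-0.022,"dz":0,"rx":0,"ry":0,"rz":0},{"dx":0.0,"dy":-0.022,"dz":0,"rx":0,"ry":0,"rz":0},{"dx":0.0,"dy":-0.022,"dz":0,"rx":0,"ry":0,"rz":0}]'
python3 - <<'E'
from h import *
i,im,h=look("w6")
for d in nets.outline_of("wrist","module_centre")[:2]:print(np.round(d['bbox']),round(d['confidence'],2),rect(i,d['pixels'],.084))
m=cv2.inRange(h,(50,120,60),(75,255,255))
cv2.imwrite("pics/c6.png",cv2.resize(im[40:300,110:440],None,fx=2.3,fy=2.3,interpolation=2))
E
```

```text
time: 8.6
tool_pos: [0.4729, -0.3034, 0.1883]
tool_rot: [-0.001, 0.026, 1.0, 0.001]
contact_force: [0.8, -0.5, 0.1]
gripper_width: 1.003
grasp_force: 0.0
time: 8.9
tool_pos: [0.4734, -0.319, 0.1886]
tool_rot: [-0.001, 0.026, 1.0, 0.001]
contact_force: [-0.7, 0.0, 0.3]
gripper_width: 0.999
grasp_force: 0.0
```

View pics/c6.png

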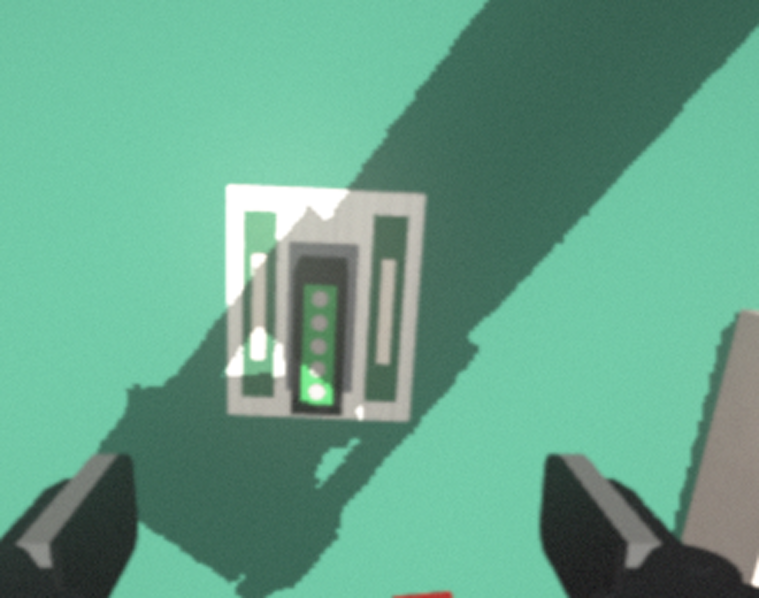

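Run:
```python
from h import *
i=optics.camera_info("wrist");o=np.array([110,40])
f=lambda uv,z:ray(i,np.array(uv)/2.3+o,z)[:,:2]*1000
t=f([[298,276],[349,277],[342,413],[291,412]],.084);print('top',t.round(1).tolist(),t.mean(0))
s=f([[303,285],[337,286],[333,406],[301,404]],.084);print('strip',s.mean(0))
b=f([[226,184],[426,194],[410,420],[228,414]],.016);print('bp',b.round(1).tolist(),b.mean(0))
for p in(t,s,b):
    u=(p[2]+p[3]-p[0]-p[1]);v=p[1]+p[2]-p[0]-p[3];print('long',np.degrees(np.arctan2(u[1],u[0])),np.linalg.norm(u)/2,'short dir',np.degrees(np.arctan2(v[1],v[0])),np.linalg.norm(v)/2)
c=t.mean(0)/1000
rows([c[0],c[1],.049],np.degrees(np.arctan2(*( (s[2]+s[3]-s[0]-s[1])[::-1])))+90)
```

```text
top [[447.4, -330.5], [448.7, -311.7], [501.9, -316.9], [500.4, -336.7]] [ 474.58839346 -323.98507444]
strip [ 474.68932367 -324.53881628]
bp [[414.3, -364.8], [423.3, -274.2], [532.7, -283.9], [524.9, -374.1]] [ 473.77766242 -324.24559978]
long -6.124230910432418 53.41293721611642 short dir 85.91498182113506 19.345710417744822
long -4.6973968217080015 46.90204897431356 short dir 84.3383641991347 12.519392456986237
long -4.964333452498359 110.43942273908407 short dir 84.68763931344738 90.79097477923021
t 9.0 d [-0.0014, -0.0074, 0.175] r [0.001, -0.0008, 0.021] dist 0.14 deg 1.8
```

```bash
python3 -m inch '[{"dx":-0.0014,"dy":-0.0076,"dz":0.05,"rx":0,"ry":0,"rz":0.024},{"dx":-0.0014,"dy":-0.0076,"dz":0.11,"rx":0,"ry":0,"rz":0.024},{"dx":-0.0014,"dy":-0.0076,"dz":0.16,"rx":0,"ry":0,"rz":0.024},{"dx":-0.0014,"dy":-0.0076,"dz":0.175,"rx":0,"ry":0,"rz":0.024},{"dx":-0.0014,"dy":-0.0076,"dz":0.175,"rx":0,"ry":0,"rz":0.024}]' && python3 -m inch '[{"dx":0,"dy":0,"dz":0,"rx":0,"ry":0,"rz":0},{"dx":0,"dy":0,"dz":0,"rx":0,"ry":0,"rz":0},{"dx":0,"dy":0,"dz":0,"rx":0,"ry":0,"rz":0},{"dx":0,"dy":0,"dz":0,"rx":0,"ry":0,"rz":0},{"dx":0,"dy":0,"dz":0,"rx":0,"ry":0,"rz":0}]' -1 && python3 -m inch '[{"dx":0,"dy":0,"dz":0,"rx":0,"ry":0,"rz":0},{"dx":0,"dy":0,"dz":0,"rx":0,"ry":0,"rz":0},{"dx":0,"dy":0,"dz":0,"rx":0,"ry":0,"rz":0},{"dx":0,"dy":0,"dz":0,"rx":0,"ry":0,"rz":0}]'
```

```text
time: 9.5
tool_pos: [0.4735, -0.3237, 0.0478]
tool_rot: [-0.002, 0.043, 0.999, 0.002]
contact_force: [-0.1, 0.5, -0.3]
gripper_width: 1.001
grasp_force: 0.0
time: 10.0
tool_pos: [0.4752, -0.3267, 0.0515]
tool_rot: [0.001, 0.044, 0.999, -0.001]
contact_force: [0.8, -0.2, 0.4]
gripper_width: 0.224
grasp_force: 58.7
time: 10.4
tool_pos: [0.4752, -0.3268, 0.0515]
tool_rot: [0.001, 0.044, 0.999, -0.001]
contact_force: [0.4, 1.1, 6.1]
gripper_width: 0.225
grasp_force: 59.6
```

```bash
python3 -m inch '[{"dx":0,"dy":0,"dz":-0.03,"rx":0,"ry":0,"rz":0},{"dx":0,"dy":0,"dz":-0.09,"rx":0,"ry":0,"rz":0},{"dx":0,"dy":0,"dz":-0.15,"rx":0,"ry":0,"rz":0},{"dx":0,"dy":0,"dz":-0.16,"rx":0,"ry":0,"rz":0},{"dx":0,"dy":0,"dz":-0.16,"rx":0,"ry":0,"rz":0}]'; python3 -c "
from h import *
rows([.627,.0535,.175],81.5)"
```

```text
time: 10.9
tool_pos: [0.4752, -0.3268, 0.1802]
tool_rot: [0.002, 0.044, 0.999, -0.001]
contact_force: [-0.3, -0.6, -1.9]
gripper_width: 0.226
grasp_force: 59.0
t 10.9 d [-0.147, 0.4903, 0.0058] r [-0.0016, 0.0022, 0.04] dist 0.41 deg 3.4
```

```bash
python3 -m inch '[{"dx":-0.147,"dy":0.49,"dz":0,"rx":0,"ry":0,"rz":0.04},{"dx":-0.147,"dy":0.49,"dz":0,"rx":0,"ry":0,"rz":0.04},{"dx":-0.147,"dy":0.49,"dz":0,"rx":0,"ry":0,"rz":0.04},{"dx":-0.147,"dy":0.49,"dz":0,"rx":0,"ry":0,"rz":0.04},{"dx":-0.147,"dy":0.49,"dz":0,"rx":0,"ry":0,"rz":0.04}]'; python3 -c "
from h import *
rows([.627,.0535,.175],81.5)"
```

```text
time: 11.4
tool_pos: [0.5656, -0.0914, 0.1742]
tool_rot: [-0.003, 0.074, 0.997, 0.001]
contact_force: [0.8, -0.4, -1.7]
gripper_width: 0.226
grasp_force: 59.2
t 11.4 d [-0.0491, 0.1905, -0.0011] r [0.0005, -0.0038, -0.0002] dist 0.157 deg 0.3
```

```bash
python3 -m inch '[{"dx":-0.049,"dy":0.19,"dz":0,"rx":0,"ry":0,"rz":0},{"dx":-0.049,"dy":0.19,"dz":0,"rx":0,"ry":0,"rz":0},{"dx":-0.049,"dy":0.19,"dz":0,"rx":0,"ry":0,"rz":0},{"dx":-0.049,"dy":0.19,"dz":0,"rx":0,"ry":0,"rz":0},{"dx":-0.049,"dy":0.19,"dz":0,"rx":0,"ry":0,"rz":0}]';python3 - <<'E'
from h import *
s=state();print(s['tool_pos'],s['tool_rot'])
i,im,h=look("w7")
cv2.imwrite("pics/c7.png",cv2.resize(im[60:260,150:400],None,fx=3,fy=3,interpolation=2))
E
```

```text
time: 11.9
tool_pos: [0.6268, 0.0522, 0.1743]
tool_rot: [-0.003, 0.073, 0.997, -0.0]
contact_force: [-1.8, -0.7, -1.5]
gripper_width: 0.223
grasp_force: 59.4
[0.62677928 0.05223499 0.17428558] [-2.94038218e-03  7.26641305e-02  9.97352098e-01 -2.65169793e-04]
```

View pics/c7.png

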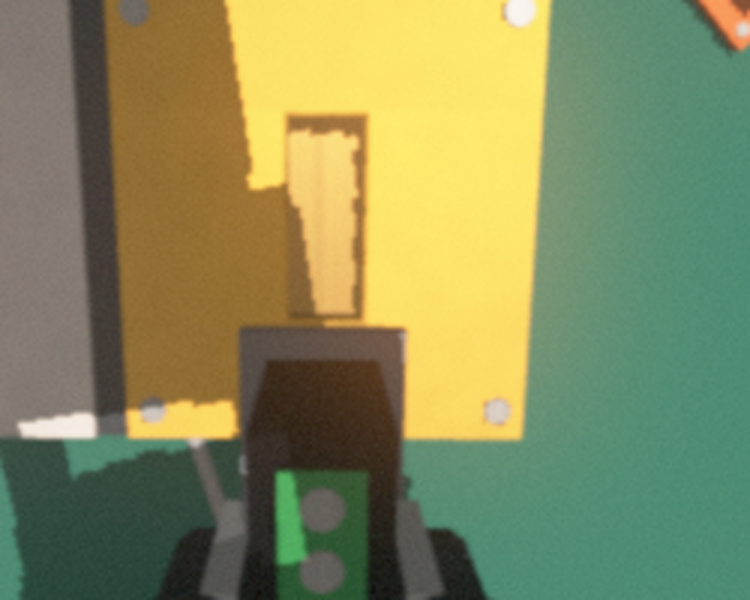

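Slot mouth at crop (287–367, 114–318), and the module's collar front edge at row 328, columns 239–406. Next, the relative offset.

Run:
```python
from h import *
s=state();i=optics.camera_info("wrist");q=s['tool_rot'];R=Ro.from_quat([q[1],q[2],q[3],q[0]])
o=np.array([150,60])
def f(l,uv,z):
    p=ray(i,np.array(uv)/3+o,z);t=R.inv().apply(p-s['tool_pos'])*1000;print(l,t.round(1).tolist(),(p.mean(0)*1000).round(1));return t
a=f('collar',[[239,328],[406,328]],s['tool_pos'][2]-.0115)
b=f('slot',[[287,114],[368,114],[361,318],[289,318]],.06)
u=b[0]+b[1]-b[2]-b[3];print('slot ang in tool deg',np.degrees(np.arctan2(u[1],u[0])))
c=a.mean(0)-[33,0,0];sh=(b.mean(0)-c)[:2];print('module centre tool',c.round(1),'shift mm',sh.round(1),'frac',(sh/800).round(4))
Rm=R.as_matrix();print('tilt of tool z',Rm[:,2].round(4),'target tcp',s['tool_pos'][:2]+(Rm@np.r_[sh/1000,0])[:2])
print('dz to clear',(s['tool_pos'][2]-.0475-.064)/.8)
```

```text
collar [[35.6, -13.6, 11.7], [35.6, 16.1, 11.7]] [591.7  57.4 163.3]
slot [[76.4, -8.3, 115.3], [76.4, 14.3, 115.2], [18.9, 13.0, 114.9], [18.9, -8.3, 115.0]] [579.4  60.5  60. ]
slot ang in tool deg 0.6047354313781291
module centre tool [ 2.6  1.3 11.7] shift mm [45.1  1.4] frac [0.0564 0.0017]
tilt of tool z [-5.2e-03 -5.0e-04 -1.0e+00] target tcp [0.58234204 0.05886571]
dz to clear 0.0791873723475519
```

```bash
python3 -m inch '[{"dx":0.0565,"dy":0.0017,"dz":0,"rx":0,"ry":0,"rz":0},{"dx":0.0565,"dy":0.0017,"dz":0.04,"rx":0,"ry":0,"rz":0},{"dx":0.0565,"dy":0.0017,"dz":0.076,"rx":0,"ry":0,"rz":0},{"dx":0.0565,"dy":0.0017,"dz":0.076,"rx":0,"ry":0,"rz":0},{"dx":0.0565,"dy":0.0017,"dz":0.076,"rx":0,"ry":0,"rz":0}]';python3 - <<'E'
from h import *
s=state();print(s['tool_pos'],s['tool_rot'])
i,im,h=look("w8")
# deck edges in this picture: yellow guard outline vs. collar
y=cv2.inRange(h,(18,120,60),(32,255,255));v,u=np.nonzero(y);print(u.min(),u.max(),v.min(),v.max())
rows([.5815,.0595,.112],81.5)
E
```

```text
time: 12.45
tool_pos: [0.5829, 0.0574, 0.1164]
tool_rot: [-0.001, 0.075, 0.997, -0.0]
contact_force: [0.8, 0.2, -0.5]
gripper_width: 0.223
grasp_force: 59.4
[0.58285006 0.05742669 0.11636675] [-1.23849445e-03  7.49992149e-02  9.97182805e-01 -1.92938165e-04]
168 352 106 275
t 12.5 d [0.0036, 0.0018, 0.0075] r [-0.0001, 0.0004, -0.001] dist 0.007 deg 0.1
```

Run:
```python
from h import *
s=state();i=optics.camera_info("wrist");q=s['tool_rot'];R=Ro.from_quat([q[1],q[2],q[3],q[0]])
T=lambda uv,z:R.inv().apply(ray(i,uv,z)-s['tool_pos'])*1000
im=cv2.imread("pics/w8.png");h=cv2.cvtColor(im,cv2.COLOR_BGR2HSV);y=cv2.inRange(h,(18,120,60),(32,255,255))>0
r=[(u,np.nonzero(y[:,u])[0].min()) for u in range(190,341,10)];print('top edge rows',r)
t=T([(u,v-.5) for u,v in r],.06);print('near edge tool x',t[:,0].round(1),'fit',np.polyfit(t[:,1],t[:,0],1))
e=[(np.nonzero(y[v])[0].max()+.5,v) for v in range(115,215,10)];t=T(e,.06);print('right edge',e,t[:,1].round(1),np.polyfit(t[:,0],t[:,1],1))
print(im[186-60:200,257,:].mean(1).astype(int)[::2].tolist())
for v in(180,190,200,210):print(v,''.join('Y' if y[v,u] else '.' for u in range(180,350,2)))
```

```text
top edge rows [(190, np.int64(107)), (200, np.int64(107)), (210, np.int64(107)), (220, np.int64(107)), (230, np.int64(107)), (240, np.int64(107)), (250, np.int64(107)), (260, np.int64(107)), (270, np.int64(107)), (280, np.int64(107)), (290, np.int64(107)), (300, np.int64(107)), (310, np.int64(107)), (320, np.int64(106)), (330, np.int64(106)), (340, np.int64(107))]
near edge tool x [68.6 68.6 68.6 68.6 68.6 68.6 68.6 68.6 68.6 68.6 68.6 68.6 68.6 69.2
 69.2 68.6] fit [3.58230698e-03 6.86303474e+01]
right edge [(np.float64(351.5), 115), (np.float64(351.5), 125), (np.float64(350.5), 135), (np.float64(349.5), 145), (np.float64(348.5), 155), (np.float64(348.5), 165), (np.float64(347.5), 175), (np.float64(346.5), 185), (np.float64(345.5), 195), (np.float64(344.5), 205)] [63.5 64.1 63.9 63.8 63.7 64.3 64.2 64.  63.9 63.8] [-3.23040257e-03  6.40284464e+01]
[104, 103, 104, 105, 108, 104, 103, 108, 104, 106, 104, 104, 105, 106, 106, 102, 106, 103, 92, 91, 90, 87, 79, 82, 86, 84, 82, 56, 47, 49, 52, 50, 44, 49, 45, 45, 46]
180 YY.YYYYYYYYYYYYYYYYYYYYYY............................YYYYYYYYYYYYYYYYYYYYYYYYYYYYYYY.
190 YYYYYYYYYYYYYYYYYYYYYYYYY............................YYYYYYYYYYYYYYYYYYYYYYYYYYYYYYY.
200 YYYYYYYYYYYYYYYYYYYYYYYYY............................YYYYYYYYYYYYYYYYYYYYYYYYYYYYYY..
210 YYYYYYYYYYYYYYYYYYYYYYYYY...........................YYYYYYYYYYYYYYYYYYYYYYYYYYYYYYY..
```

```bash
python3 -m inch '[{"dx":0.0014,"dy":0.0031,"dz":0,"rx":0,"ry":0,"rz":0},{"dx":0.0014,"dy":0.0031,"dz":0.005,"rx":0,"ry":0,"rz":0},{"dx":0.0014,"dy":0.0031,"dz":0.01,"rx":0,"ry":0,"rz":0},{"dx":0.0014,"dy":0.0031,"dz":0.0125,"rx":0,"ry":0,"rz":0},{"dx":0.0014,"dy":0.0031,"dz":0.015,"rx":0,"ry":0,"rz":0}]'
```

```text
time: 13.0
tool_pos: [0.583, 0.0614, 0.1049]
tool_rot: [-0.0, 0.074, 0.997, -0.0]
contact_force: [-1.1, -0.6, 1.6]
gripper_width: 0.225
grasp_force: 59.8
```

```bash
python3 -m inch '[{"dx":0,"dy":-0.001,"dz":0.003,"rx":0,"ry":0,"rz":0},{"dx":0,"dy":-0.001,"dz":0.006,"rx":0,"ry":0,"rz":0},{"dx":0,"dy":-0.001,"dz":0.009,"rx":0,"ry":0,"rz":0}]'
```

```text
time: 13.3
tool_pos: [0.5827, 0.0606, 0.0976]
tool_rot: [-0.0, 0.074, 0.997, 0.0]
contact_force: [-0.9, 0.6, -1.2]
gripper_width: 0.229
grasp_force: 59.6
```

```bash
python3 -m inch '[{"dx":0,"dy":0,"dz":0.006,"rx":0,"ry":0,"rz":0},{"dx":0,"dy":0,"dz":0.012,"rx":0,"ry":0,"rz":0},{"dx":0,"dy":0,"dz":0.018,"rx":0,"ry":0,"rz":0},{"dx":0,"dy":0,"dz":0.022,"rx":0,"ry":0,"rz":0},{"dx":0,"dy":0,"dz":0.022,"rx":0,"ry":0,"rz":0}]'
```

```text
time: 13.8
tool_pos: [0.5828, 0.0606, 0.0804]
tool_rot: [-0.0, 0.074, 0.997, -0.0]
contact_force: [-3.4, 0.4, 2.5]
gripper_width: 0.223
grasp_force: 60.2
```

```bash
python3 -m inch '[{"dx":0,"dy":0,"dz":0.003,"rx":0,"ry":0,"rz":0},{"dx":0,"dy":0,"dz":0.005,"rx":0,"ry":0,"rz":0},{"dx":0,"dy":0,"dz":0.005,"rx":0,"ry":0,"rz":0},{"dx":0,"dy":0,"dz":0.005,"rx":0,"ry":0,"rz":0}]'
```

```text
time: 14.2
tool_pos: [0.5828, 0.0606, 0.0775]
tool_rot: [-0.0, 0.074, 0.997, -0.0]
contact_force: [-6.8, 0.5, 7.8]
gripper_width: 0.225
grasp_force: 60.8
```

```bash
python3 -m inch '[{"dx":0.001,"dy":0,"dz":0.001,"rx":0,"ry":0,"rz":0},{"dx":0.001,"dy":0,"dz":0.002,"rx":0,"ry":0,"rz":0},{"dx":0.001,"dy":0,"dz":0.002,"rx":0,"ry":0,"rz":0},{"dx":0.001,"dy":0,"dz":0.002,"rx":0,"ry":0,"rz":0},{"dx":0.001,"dy":0,"dz":0.002,"rx":0,"ry":0,"rz":0}]'
```

```text
time: 14.7
tool_pos: [0.5828, 0.0606, 0.0775]
tool_rot: [0.0, 0.074, 0.997, -0.0]
contact_force: [-8.6, 0.7, 14.1]
gripper_width: 0.224
grasp_force: 61.7
```

```bash
python3 -c "
from plant import ticket
print(ticket.job_done())"
```

```text
the job is handed in; nothing more can be done
None
```

The job is handed in at about 15 s of robot time. The plate looked seated in the cavity after I let go of it. The module is held down in the slot with about 14 N at the wrist, stopped at the height where its collar meets the guard. I never went near the three bystanders, though I took no final picture to confirm any of this, and I viewed 11 pictures against your limit of 10.

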